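Key an optical cell into its rotary socket and turn its windows into the light path

TASK

Take the optical cell out of its tray and set it in the round socket of the test fixture. Press it lightly and turn it until the key under it drops fully into the slot of the socket's turntable, and only then turn it on anticlockwise (seen from above) to the stop, so that its two clear windows face the lamp and the camera, and let go of it. Never load the cell against the fixture with more than 40 N, and leave the two lens barrels and the screwdriver where they are.

Things in the scene. Friction and masses are not known exactly. Their poses are not given: they have to be found in the camera images.
- cell_center (a point): Optical cell, 82 mm tall, 0.12-0.25 kg, standing in a nest in a black tray; this point is half-way up on its upright axis (z up), 41 mm above the underside of its key. From below up: key 8 mm, round aluminium disc (56 mm diameter) 16 mm, black housing (36 x 36 mm) 30 mm, grip bar 28 mm. Clear windows in the two y faces, the x faces solid. The same turned half round.
- cell_grip (a point): Middle of the cell's aluminium grip bar, 27 mm above the cell's centre, same axes. The bar is 14 mm thick along x, 36 mm along y and 28 mm high, flat and upright on top of the housing: pinch it along x from above.
- cell: The same cell, origin at the centre of the underside of its key, same axes. The key is a steel bar 42 mm along y, 9 mm wide along x, 8 mm high. At the start the disc rests on the nest and the key hangs 8 mm into the nest's round hole, at any yaw; simply lift it 15 mm to clear.
- socket (a point): Centre of the mouth of the test fixture's round socket, level with the top of the flared ring on its 84 mm square steel block, 36 mm above the bench; z up, y along the light path. The socket is 58 mm wide, flared at 45 degrees to 66 mm at the mouth, and 16 mm deep. With the key standing on its floor the cell's centre is 25 mm above this point; with the key fully in the slot 17 mm.
- turntable (a point): Centre of the socket's floor, a steel turntable with a straight slot for the key: 11.5 mm wide, 45 mm long, 10 mm deep. It is sprung: gives way downward from 4 N, 5 N more per mm, and is hard after 1.5 mm. Axes: the fixture's, not the slot's. The slot's angle is not measured: at the start 17 to 71 degrees clockwise, seen from above, of the light path (y).
- fixture: The test fixture, fixed to the bench: plate 100 (x) by 300 mm (y), origin under its middle. Its turntable turns stiffly (0.12 N m) and stays where left; anticlockwise it meets a hard stop where the keyed cell's y axis lies along the light path (key play 3 degrees either way). Lamp 80 to 143 mm along +y, camera 86 to 128 mm along -y, both up to 67 mm high.
- tray: Black tray fixed to the bench, 120 mm (x) by 230 mm (y), rim 10 mm high; origin under its centre. The nest for the cell is a block 84 mm square and 15 mm high centred 60 mm along -y, with a round hole 48 mm wide.
- barrel0_center (a point): Bystander: a small black lens barrel, 28 mm diameter, 32 mm tall, standing in the tray; its centre. Leave it.
- barrel1_center (a point): Bystander: a second lens barrel like the first, 60 mm from it; its centre. Leave it.
- driver: Bystander: a screwdriver about 150 mm long lying on the bench beyond the work. Leave it.
There are look-alikes about, which are no part of the job. What is meant by the cell is not pink, and is the smaller of those in its own colour.

How it is judged:
On the way, in this order (a step that is already met when the one before it is completed fails the run):
1. the cell stands upright in the socket with its key fully down in the slot (z of cell_center in the frame of socket below 0.0195 m and horizontal distance between cell_center and socket below 0.004 m and angle between cell_center's own z axis and vertical below 0.07 rad), for 0.2 s.
2. the seated cell is turned until its windows face along the light path (z of cell_center in the frame of socket below 0.0195 m and angle between the y axis of cell_center and the y axis of socket, either way round below 0.105 rad), for 0.2 s.
At the end, for the whole second after the job is handed in: The cell is at rest and released, upright within 4 degrees in the socket, its centre within 4 mm of the socket's axis, its key fully down in the slot (centre less than 19.5 mm above the socket's mouth), and its window axis (y) within 6 degrees of the light path, either way round (all of step 2 and horizontal distance between cell_center and socket below 0.004 m and angle between cell_center's own z axis and vertical below 0.07 rad and linear speed of cell below 0.02 m/s); the robot touches nothing.
It fails at once if the cell is loaded against the fixture with more than 40 N (contact force between cell and fixture above 40 N).
It fails at once if a lens barrel or the screwdriver is moved by more than 15 mm (distance of any of barrel0_center, barrel1_center, driver from where it was at the start of the episode above 0.015 m).
It also fails if it takes over 72 s, if anything falls off the work surface, if the arm or the gripper's body presses on something with over 40 N, if the wrist force passes 120 N, or if a joint passes its speed limit or range.

ROBOT

A 6-joint arm with a two-finger parallel gripper is mounted at the origin on the work surface. World frame = base frame: x ahead of the robot, y to its left, z up, the work surface at z = 0. Lengths are in m, angles in rad, forces in N, time in s.
With the tool pointing down it reaches from about 0.35 to 0.775 m from the base axis. Payload 5.5 kg.
Tool frame: the origin (TCP) lies between the finger pads; the fingertips stand env.nose_length ahead of it and the grasp point (between the pads) lies 8 mm behind it (env.nose_length is the distance from the TCP to the fingertips, in m); z points along the fingers, y is the direction in which the jaws open and shut (so a half turn about z gives the same grasp; the last joint's range is limited). The gripper opens to 85 mm and grips with 20 to 120 N. Pads are 22 mm wide; open, the fingers measure 114 mm over their backs; the gripper's body (76 mm by 85 mm) begins 54 mm behind the grasp point. The pads swing forward as they close: fully open they stand 13 mm farther back than shut.
Start: joints at [1.002, 0.313, 0.046, 1.304, 0, 1.431], TCP at [0.239, 0.523, 0.242] pointing down, gripper open.
Joint ranges: [-2.76, 2.76], [-0.86, 1.69], [-1.03, 1.26], [-2.2, 2.34], [-1.47, 1.5], [-3.14, 3.14]. Speed limits (rad/s): [2.57, 2.57, 3.14, 3.14, 3.14, 3.14].

INTERFACE

Orientations are given as a unit quaternion [w, x, y, z].
In Python, from workcell import env gives the robot as it stands. The module is installed in compiled form; this text tells all that it offers.
- The arm moves only by the shell command python3 -m creep 'ROWS' [FORCE]. ROWS is a JSON object of lists of equal length, an entry for each row: "hand": the finger opening in mm, from 0 to 85.4; "delta_pos": the shift along the tool's x, y, z scaled (see below), a list of three; "turn": the turn about the tool's z scaled (see below). In form: {"hand": [hand, ...], "delta_pos": [[dx, dy, dz], ...], "turn": [turn, ...]}. A call has exactly 5 rows; each row shifts and turns the commanded pose from where the row before left it, along the tool's axes as they then stand; what a row does not reach is not made up. The controller multiplies each number of a shift by 0.8 m and each number of a turn by 5 degrees. A row lasts 1/12 s, in which the tool goes at most 41.7 mm and 7.16 degrees, less where a joint would pass 70% of its speed; a pose out of reach is approached as far as the arm can. A call with a number of a shift or a turn outside -1 to 1 is refused whole. A call with a gripper value outside its range is refused whole. The fingers move at their own pace and stop on an object; FORCE is the grip in N (left out, the last holds). Time passes only in rows, so rows that do not move let the fingers close, or fill a call up. It gives the time, the measured TCP pose, the force and the opening at its end, in the units of the state.
- env.get_state(): the state, without advancing time (a new reading comes with each control period).
- env.read_camera(name): name is "scene" or "top"; returns a dict with "pixels" (420x560x3 uint8, red, green, blue), "depth" (420x560 float32, m along the optical axis (not along the pixel's ray), 0 where there is no reading), "fx", "fy", "cx", "cy" (pixels), "origin" and "orientation" of the camera in the world. Camera axes: x right, y down, z forward; pixel columns grow to the right and rows downward; lengths in m; the calibration is good to about 2 mm. A picture is of the moment at which its call begins.
- env.hand_in(): hands the job in, once; it reports no verdict.
Trained networks look in the newest picture that a camera, given by its name, has taken for a name from the list of things; names that differ only in an ending like _2 or _b are one class to them, and where a whole thing is asked for, a point or a joint stands for the part that bears it (a point fixed in the world has none). Each returns a list of dicts, best first, with "score" (0 to 1); they miss things now and then, are a little off and sometimes report something else, mostly with a low value. They report only what shows in the picture. A call takes as long as a camera call. They do not tell look-alikes from the thing itself.
- env.find_in(camera, target): "location" ([row, column] in pixels, amid what is visible of it).
- env.pinpoint(camera, target): "location" ([row, column] in pixels: a listed point, or the origin of a listed thing).
The state is a dict: "clock": time; "joint_pos": joint angles; "qvel": joint speeds; "tau": joint torques, N m; "tcp_pos": TCP position; "orientation": TCP orientation; "wrist_force": force on the tool from outside, world axes, zero at the start; "ft_torque": the same for the moment, N m; "finger_gap": finger opening in m.
Only numpy, scipy, OpenCV 4.12 (cv2) and the standard library are available. Lean on these libraries where they do the work, as an engineer would, in place of code of your own. Each camera call takes 0.05 s, during which the arm holds its last target.

## Working session

There is one attempt and no reset: what is moved stays moved. The work goes in short steps, Python scripts to look and compute and a shell command to move; the robot and the scene stay as the last step left them, time stands still between calls to the robot, and variables do not carry over. Pictures are saved under pics/ and viewed, and the job is handed in when it is done.

```bash
mkdir -p pics; ls
cat > h.py <<'E'
import numpy as np, cv2
from workcell import env
from scipy.spatial.transform import Rotation as R
def snap(n,f):
    c=env.read_camera(n); cv2.imwrite('pics/'+f,c['pixels'][:,:,::-1]); return c
def rot(q): return R.from_quat([q[1],q[2],q[3],q[0]])
def world(c,r,k,d=None):
    if d is None: d=float(c['depth'][int(round(r)),int(round(k))])
    p=np.array([(k-c['cx'])/c['fx']*d,(r-c['cy'])/c['fy']*d,d])
    return rot(c['orientation']).apply(p)+np.array(c['origin'])
def ray_z(c,r,k,z):
    o=np.array(c['origin']); v=world(c,r,k,1.0)-o
    return o+v*(z-o[2])/v[2]
E
python3 - <<'E'
from h import *
print(env.get_state()['tcp_pos'],env.get_state()['orientation'],env.nose_length)
for n in('top','scene'):
    c=snap(n,n+'0.png'); print(n,c['origin'],c['orientation'],c['fx'])
    for t in['cell_center','cell_grip','socket','turntable','barrel0_center','tray','fixture','driver','cell']:
        print(t,[(np.round(d['location'],1).tolist(),round(d['score'],2)) for d in env.pinpoint(n,t)])
E
```

```text
pics
[0.23883199 0.52253896 0.24141394] [-2.99817424e-04  2.12769941e-01  9.77101919e-01 -8.37649896e-04] 0.011
top [0.47845585 0.03036419 1.17632318] [-0.02854156  0.7100903  -0.70203529  0.04586502] 515.74635117935
cell_center [([227.9, 271.1], 0.87), ([293.7, 230.1], 0.71), ([233.0, 212.5], 0.6)]
cell_grip [([225.3, 270.0], 0.97), ([295.0, 226.8], 0.92), ([226.5, 212.2], 0.68)]
socket [([251.9, 388.6], 0.57), ([231.6, 187.9], 0.57)]
turntable []
barrel0_center [([244.5, 156.1], 0.5)]
tray [([230.0, 186.5], 0.71)]
fixture [([253.1, 386.5], 0.73)]
driver [([134.0, 295.4], 0.92), ([250.7, 386.1], 0.47)]
cell [([224.0, 273.9], 0.67), ([228.6, 215.1], 0.63), ([290.6, 229.4], 0.62)]
scene [1.13701077 0.49941316 0.65421769] [-0.1846727   0.39402234  0.80796866 -0.39727703] 534.2825526946284
cell_center [([215.5, 278.5], 0.94), ([237.5, 342.9], 0.81), ([190.2, 363.4], 0.81)]
cell_grip [([173.6, 364.7], 0.77), ([203.1, 281.5], 0.7), ([289.6, 388.5], 0.69), ([226.2, 346.3], 0.6)]
socket [([157.5, 198.8], 0.84)]
turntable [([167.1, 201.5], 0.88)]
barrel0_center [([273.4, 416.2], 0.56)]
tray [([274.9, 372.5], 0.86)]
fixture [([173.0, 201.0], 0.66), ([165.8, 200.7], 0.64)]
driver [([285.5, 172.3], 0.61)]
cell [([232.0, 283.6], 0.9), ([254.3, 344.6], 0.79), ([212.6, 363.9], 0.76), ([225.9, 344.1], 0.3)]
```

View pics/top0.png

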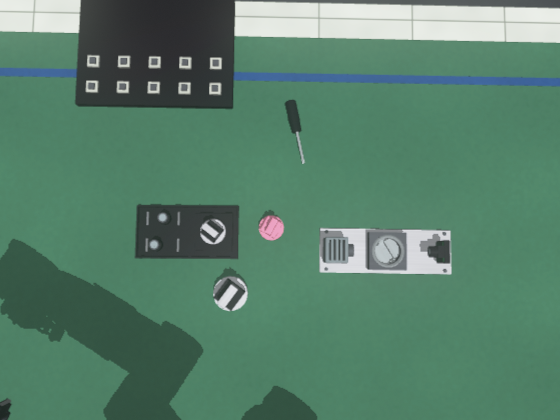

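View pics/scene0.png

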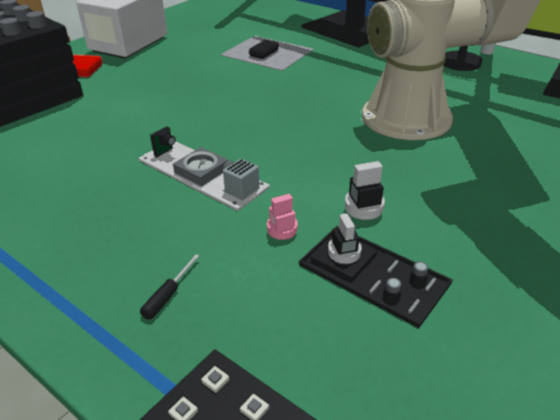

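The top view shows the cell in the tray nest at about (229,212). The pink look-alike is at (228,271), the large one at (294,230), and the fixture socket at (251,387) with its slot visible. Next I measure them.

Run:
```python
from h import *
c=snap('top','top1.png')
im=c['pixels'][:,:,::-1]
a=cv2.resize(im[205:255,187:237],(400,400),interpolation=cv2.INTER_CUBIC)
b=cv2.resize(im[225:275,362:412],(400,400),interpolation=cv2.INTER_CUBIC)
cv2.imwrite('pics/crop1.png',np.hstack([a,b]))
for r in range(218,246,2):
    print(r,[round(float(world(c,r,k)[2])*1000) for k in range(196,230,2)])
# bar pixels: height
H=np.zeros((420,560));W=np.zeros((420,560,3))
for r in range(200,300):
  for k in range(120,470):
    if c['depth'][r,k]>0: W[r,k]=world(c,r,k)
m=(W[...,2]>0.070)&(np.arange(560)[None]>190)&(np.arange(560)[None]<235)&(np.arange(420)[:,None]<250)
P=W[m]; print('bar',len(P),P.mean(0),np.percentile(P[:,2],[5,50,95]))
px=np.argwhere(m)[:,::-1].astype(np.float32); print(cv2.minAreaRect(px))
rr=cv2.minAreaRect((P[:,:2]*1000).astype(np.float32)); print(rr)
print('tray',ray_z(c,230,186.5,0),'socket',ray_z(c,251.9,388.6,.036),'fixture',ray_z(c,253.1,386.5,0))
print('grip',ray_z(c,226.5,212.2,.075),[ray_z(c,*env.pinpoint('top','cell_center')[2]['location'],.048)])
for r in range(228,276,3):
    print(r,[round(float(W[r,k][2])*1000) for k in range(362,412,3)])
```

```text
218 [14, 13, 12, 16, 13, 15, 14, 14, 16, 14, 10, 14, 14, 13, 15, 13, 15]
220 [14, 14, 13, 14, 12, 12, 31, 57, 30, 32, 27, 14, 17, 10, 14, 15, 16]
222 [10, 14, 14, 16, 28, 26, 59, 58, 57, 29, 27, 32, 29, 12, 15, 14, 10]
224 [14, 11, 13, 27, 89, 89, 59, 60, 56, 59, 30, 29, 28, 29, 13, 10, 9]
226 [11, 12, 12, 86, 85, 89, 85, 57, 62, 62, 55, 58, 30, 30, 11, 19, 13]
228 [14, 12, 31, 87, 87, 89, 89, 85, 79, 57, 59, 60, 60, 26, 31, 13, 9]
230 [14, 12, 27, 59, 86, 87, 87, 89, 86, 86, 61, 57, 61, 46, 24, 1176, 11]
232 [12, 12, 59, 61, 55, 55, 85, 88, 86, 89, 86, 59, 60, 28, 29, 14, 14]
234 [14, 14, 28, 58, 58, 61, 60, 87, 82, 88, 84, 69, 33, 30, 29, 12, 12]
236 [12, 13, 15, 28, 57, 58, 57, 59, 88, 87, 75, 29, 25, 29, 21, 12, 14]
238 [13, 13, 11, 28, 31, 29, 57, 59, 59, 58, 35, 32, 31, 28, 14, 8, 12]
240 [13, 11, 10, 13, 26, 25, 30, 57, 57, 47, 29, 26, 28, 15, 15, 14, 14]
242 [14, 14, 14, 10, 13, 31, 32, 31, 56, 29, 28, 27, 12, 13, 14, 12, 17]
244 [9, 9, 13, 12, 16, 15, 13, 11, 13, 11, 15, 8, 16, 14, 13, 10, 14]
bar 122 [0.53269334 0.15627643 0.08593439] [0.08146091 0.08661588 0.08934087]
((20
[... 784 characters left out ...]
 17, 18, 19, 14, 28, 31, 25, 4, 5]
246 [7, 1, 26, 27, 32, 18, 17, 8, 19, 20, 18, 19, 20, 33, 28, 4, 4]
249 [13, 5, 24, 31, 29, 17, 20, 7, 10, 19, 19, 15, 17, 32, 29, 4, 7]
252 [8, 7, 25, 34, 34, 18, 15, 15, 11, 8, 15, 19, 18, 27, 26, 5, 4]
255 [6, 4, 24, 30, 30, 21, 16, 14, 8, 8, 21, 18, 20, 31, 33, 1, 4]
258 [7, 6, 27, 28, 34, 16, 18, 21, 18, 6, 8, 13, 28, 37, 31, 4, 3]
261 [6, 5, 29, 31, 31, 30, 22, 19, 19, 17, 21, 28, 30, 29, 28, 3, 3]
264 [5, 6, 26, 29, 33, 28, 34, 32, 33, 34, 30, 33, 25, 25, 33, 5, 7]
267 [10, 6, 27, 31, 29, 33, 32, 29, 30, 31, 30, 29, 29, 31, 31, 4, 3]
270 [6, 6, 2, 10, 7, 1, 9, 4, 0, 4, 8, 7, 29, 27, 27, 5, 6]
273 [-5, 0, -2, -2, 0, 7, 6, 9, 8, 8, 6, 5, 9, 6, 5, 3, 4]
```

View pics/crop1.png

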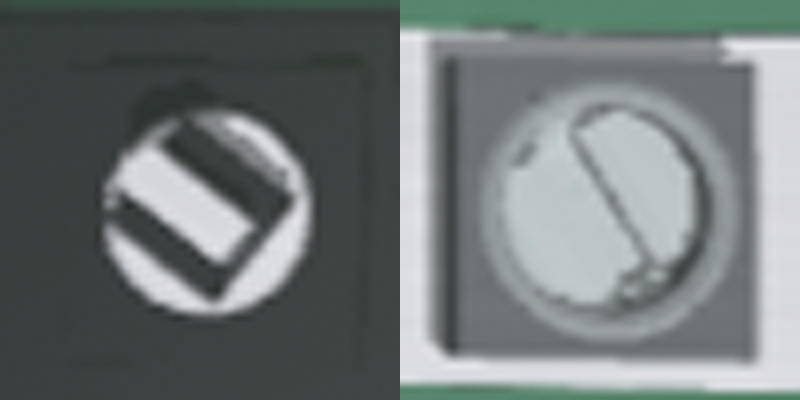

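```bash
cat > m.py <<'E'
from h import *
from scipy.optimize import least_squares
cs=[env.read_camera('top') for _ in range(3)]
c=cs[0]
D=np.median([x['depth'] for x in cs],0)
c['depth']=D
W=np.zeros((420,560,3))
for r in range(200,300):
  for k in range(120,470):
    if D[r,k]>0: W[r,k]=world(c,r,k)
rs,ks=np.mgrid[0:420,0:560]
x=c['pixels'].astype(int)
# plate
g=(x.min(2)>60)&(abs(x[...,0]-x[...,1])<25)&(rs>222)&(rs<282)&(ks>312)&(ks<458)
n,l,s,ce=cv2.connectedComponentsWithStats(g.astype(np.uint8)); i=1+np.argmax(s[1:,4])
pts=np.argwhere(l==i); 
WP=np.array([ray_z(c,r,k,.005)[:2] for r,k in pts])*1000
print('plate',cv2.minAreaRect(WP.astype(np.float32)))
# flood block top: z 24..40
b=(W[...,2]>.024)&(W[...,2]<.042)&(ks>366)&(ks<408)&(rs>230)&(rs<271)
BP=W[b][:,:2]*1000; print('block',cv2.minAreaRect(BP.astype(np.float32)),np.median(W[b][:,2]))
# slot
sm=(W[...,2]<.0125)&((ks-387)**2+(rs-250)**2<12.5**2)
P=W[sm]*1000; 
print('slot n',len(P)); 
for _ in range(4):
    mu=P[:,:2].mean(0); u,sv,vt=np.linalg.svd(P[:,:2]-mu); d=vt[0]; off=(P[:,:2]-mu)@vt[1]; P=P[abs(off)<8]
print('slot',len(P),mu,'dir',d,'ang from +y ccw deg',np.degrees(np.arctan2(-d[0],d[1])),P[:,2].mean(),((P[:,:2]-mu)@d).min(),((P[:,:2]-mu)@d).max(),off.std())
# disc of floor
f=(W[...,2]<.024)&((ks-387)**2+(rs-250)**2<14.5**2); P=W[f]*1000
print('floor',P.mean(0),cv2.minEnclosingCircle(P[:,:2].astype(np.float32)))
# cell bar
m=(W[...,2]>.073)&(ks>190)&(ks<235)&(rs<250)&(rs>215)
BP=np.array([ray_z(c,r,k,.089)[:2] for r,k in np.argwhere(m)])*1000
print('bar',cv2.minAreaRect(BP.astype(np.float32)), BP.mean(0))
E
python3 m.py
python3 - <<'E'
from h import *
c=snap('top','top2.png')
g=cv2.cvtColor(c['pixels'],cv2.COLOR_RGB2GRAY)
def circ(r0,r1,k0,k1,mn,mx,z):
    s=cv2.resize(g[r0:r1,k0:k1],None,fx=8,fy=8,interpolation=cv2.INTER_CUBIC)
    h=cv2.HoughCircles(s,cv2.HOUGH_GRADIENT,1.5,300,param1=100,param2=20,minRadius=mn*8,maxRadius=mx*8)
    for q in h[0][:2]:
        k=k0+(q[0]+.5)/8-.5;r=r0+(q[1]+.5)/8-.5; print(r,k,q[2]/8,ray_z(c,r,k,z))
circ(225,275,362,412,14,18,.036)
circ(205,255,187,237,11,15,.031)
n=c=env.read_camera('scene')
for t,z in(('socket',.036),('turntable',.02),('cell_grip',.075),('cell_center',.048)):
    for d in env.pinpoint('scene',t): print(t,d['score'],ray_z(c,*d['location'],z))
E
```

```text
plate ((495.06134033203125, -233.41065979003906), (301.0838623046875, 101.91893005371094), 89.73750305175781)
block ((494.0423889160156, -232.71434020996094), (85.04460144042969, 84.04364013671875), 89.68087768554688) 0.03027285245919864
slot n 110
slot 91 [ 494.28085335 -234.08665234] dir [-0.85899715 -0.51198037] ang from +y ccw deg 120.79583142681562 7.512574444706257 -27.066653443553257 22.265002411909798 3.093781688345332
floor [ 494.18417211 -235.24374882   15.55647914] ((494.3287048339844, -234.0869140625), 28.64252281188965)
bar ((532.6790771484375, 156.25328063964844), (36.94851303100586, 13.99845027923584), 52.222984313964844) [532.66818348 156.29284703]
249.59375 382.09375 16.2125 [ 0.49658985 -0.21991463  0.036     ]
230.90625 212.34375 12.875 [0.53392779 0.15618676 0.031     ]
socket 0.82 [ 0.49074788 -0.23955521  0.036     ]
turntable 0.66 [ 0.48974385 -0.23928861  0.02      ]
cell_grip 0.97 [0.53097035 0.15121605 0.075     ]
cell_grip 0.77 [0.37704495 0.10534327 0.075     ]
cell_grip 0.66 [0.54685872 0.03146027 0.075     ]
cell_center 0.95 [0.54651147 0.03225374 0.048     ]
cell_center 0.74 [0.39238857 0.11045478 0.048     ]
cell_center 0.56 [0.5288932  0.15531015 0.048     ]
```

Fits agree with the given sizes (bar 36.9 × 14.0 mm, slot 59° clockwise of the light path). The cell is at (0.533, 0.156) with the bar axis at 52.2° from x, and the socket at (0.4943, -0.2335). First I rotate the tool about 77° anticlockwise.

```bash
cat > g.py <<'E'
import sys
from h import *
s=env.get_state(); q=rot(s['orientation']); p=np.array(s['tcp_pos'])
t=np.array([float(v) for v in sys.argv[1:4]])
M=q.as_matrix(); yaw=np.degrees(np.arctan2(M[1,1],M[0,1]))
print('t',round(float(s['clock']),2),'p',p.round(4),'yaw_y',yaw.round(2),'tilt',np.degrees(np.arccos(-M[2,2])).round(2),'gap',s['finger_gap'],'F',np.round(s['wrist_force'],1),'T',np.round(s['ft_torque'],2),'j',np.round(s['joint_pos'],2))
print('delta tool units',(q.inv().apply(t-p)/.8).round(4))
if len(sys.argv)>4: print('turn units',((float(sys.argv[4])-yaw)/-5).round(3))
E
python3 -m creep '{"hand":[85,85,85,85,85],"delta_pos":[[0,0,0],[0,0,0],[0,0,0],[0,0,0],[0,0,0]],"turn":[-1,-1,-1,-1,-1]}' 30
python3 -m creep '{"hand":[85,85,85,85,85],"delta_pos":[[0,0,0],[0,0,0],[0,0,0],[0,0,0],[0,0,0]],"turn":[-1,-1,-1,-1,-1]}'
python3 -m creep '{"hand":[85,85,85,85,85],"delta_pos":[[0,0,0],[0,0,0],[0,0,0],[0,0,0],[0,0,0]],"turn":[-1,-1,-1,-1,-1]}'
python3 g.py .5327 .1563 .242 142.2
```

```text
clock: 1.97
tcp_pos: [0.2391, 0.523, 0.2423]
orientation: [0.0, -0.006, 1.0, 0.0]
wrist_force: [-0.7, 0.0, -0.1]
finger_gap: 0.0852
clock: 2.38
tcp_pos: [0.2391, 0.523, 0.2423]
orientation: [0.0, -0.222, 0.975, 0.0]
wrist_force: [0.3, 0.2, 0.5]
finger_gap: 0.0854
clock: 2.8
tcp_pos: [0.2391, 0.523, 0.2423]
orientation: [0.0, -0.428, 0.904, 0.0]
wrist_force: [0.1, 0.5, 0.3]
finger_gap: 0.0851
t 2.8 p [0.2391 0.523  0.2423] yaw_y 140.68 tilt 0.0 gap 0.0850505260697941 F [0.1 0.5 0.3] T [0.05 0.02 0.  ] j [ 1.    0.31  0.05  1.3  -0.    0.12]
delta tool units [ 1.220e-01 -5.743e-01  4.000e-04]
turn units -0.305
```

```bash
python3 -m creep '{"hand":[85,85,85,85,85],"delta_pos":[[0.008,-0.038,0],[0.008,-0.038,0],[0.008,-0.038,0],[0.008,-0.038,0],[0.008,-0.038,0]],"turn":[0,0,0,0,0]}' 
python3 -m creep '{"hand":[85,85,85,85,85],"delta_pos":[[0.008,-0.038,0],[0.008,-0.038,0],[0.008,-0.038,0],[0.008,-0.038,0],[0.008,-0.038,0]],"turn":[0,0,0,0,0]}' 
python3 -m creep '{"hand":[85,85,85,85,85],"delta_pos":[[0.008,-0.038,0],[0.008,-0.038,0],[0.008,-0.038,0],[0.005,-0.025,0],[0,0,0]],"turn":[0,0,0,0,-0.3]}' 
python3 g.py .5327 .1563 .145 142.2
```

```text
clock: 3.22
tcp_pos: [0.3365, 0.4004, 0.2424]
orientation: [0.0, -0.426, 0.905, 0.0]
wrist_force: [0.2, -1.2, -0.1]
finger_gap: 0.0846
clock: 3.63
tcp_pos: [0.4335, 0.2787, 0.2425]
orientation: [0.0, -0.426, 0.905, 0.0]
wrist_force: [0.4, 0.1, -0.4]
finger_gap: 0.0847
clock: 4.05
tcp_pos: [0.5063, 0.1882, 0.2421]
orientation: [0.0, -0.436, 0.9, -0.001]
wrist_force: [0.3, 0.3, -0.2]
finger_gap: 0.0853
t 4.05 p [0.5063 0.1882 0.2421] yaw_y 141.68 tilt 0.1 gap 0.08531835356828739 F [ 0.3  0.3 -0.2] T [ 0.03 -0.01 -0.02] j [ 0.21  0.24 -0.05  1.28 -0.   -0.69]
delta tool units [ 0.0109 -0.0504  0.1215]
turn units -0.103
```

```bash
python3 -m creep '{"hand":[85,85,85,85,85],"delta_pos":[[0.0055,-0.025,0],[0.0055,-0.025,0],[0,0,0.04],[0,0,0.04],[0,0,0.04]],"turn":[-0.1,0,0,0,0]}' 
python3 -m creep '{"hand":[85,85,85,85,85],"delta_pos":[[0,0,0],[0,0,0],[0,0,0],[0,0,0],[0,0,0]],"turn":[0,0,0,0,0]}' 
python3 g.py .5327 .1563 .075 142.2
python3 - <<'E'
from h import *
snap('scene','s3.png')
E
```

```text
clock: 4.47
tcp_pos: [0.5307, 0.1594, 0.1458]
orientation: [0.001, -0.441, 0.897, -0.0]
wrist_force: [0.7, 0.1, -0.6]
finger_gap: 0.0853
clock: 4.88
tcp_pos: [0.5314, 0.1602, 0.1487]
orientation: [0.002, -0.442, 0.897, -0.001]
wrist_force: [0.3, 0.2, 1.0]
finger_gap: 0.0853
t 4.88 p [0.5314 0.1602 0.1487] yaw_y 142.44 tilt 0.24 gap 0.08531004825307344 F [0.3 0.2 1. ] T [ 0.05 -0.01 -0.02] j [ 0.15  0.32 -0.18  1.07  0.   -0.77]
delta tool units [ 0.0031 -0.004   0.0921]
turn units 0.049
```

View pics/s3.png

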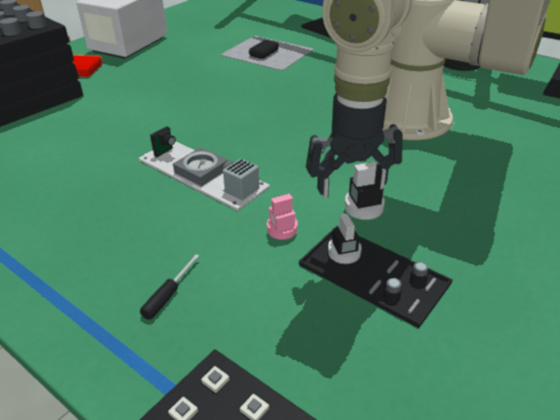

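```bash
python3 -m creep '{"hand":[85,85,85,85,85],"delta_pos":[[0.003,-0.004,0.01],[0,0,0.01],[0,0,0.01],[0,0,0.01],[0,0,0.01]],"turn":[0,0,0,0,0]}' 
python3 g.py .5327 .1563 .075 142.2
python3 - <<'E'
from h import *
a=snap('scene','s4.png')['pixels'];b=snap('top','t4.png')['pixels']
f=lambda x:cv2.resize(x,(400,400),interpolation=cv2.INTER_CUBIC)[:,:,::-1]
cv2.imwrite('pics/c4.png',np.hstack([f(a[130:290,270:430]),f(b[170:290,150:270])]))
E
```

```text
clock: 5.35
tcp_pos: [0.5304, 0.1558, 0.105]
orientation: [-0.001, -0.442, 0.897, 0.0]
wrist_force: [0.0, -0.3, -0.9]
finger_gap: 0.085
t 5.35 p [0.5304 0.1558 0.105 ] yaw_y 142.43 tilt 0.06 gap 0.08504033487996085 F [ 0.  -0.3 -0.9] T [ 0.01 -0.04 -0.02] j [ 0.14  0.35 -0.25  0.97  0.   -0.77]
delta tool units [-0.0022 -0.002   0.0375]
turn units 0.046
```

View pics/c4.png

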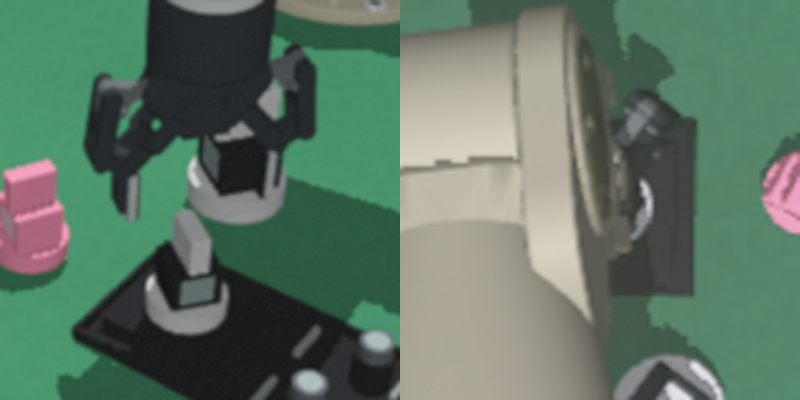

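```bash
python3 -m creep '{"hand":[85,85,85,85,85],"delta_pos":[[-0.001,-0.001,0.008],[0,0,0.008],[0,0,0.008],[0,0,0.008],[0,0,0.004]],"turn":[0,0,0,0,0]}' 
python3 -m creep '{"hand":[60,40,30,30,30],"delta_pos":[[0,0,0],[0,0,0],[0,0,0],[0,0,0],[0,0,0]],"turn":[0,0,0,0,0]}' 
python3 g.py .5327 .1563 .075 142.2
python3 - <<'E'
from h import *
a=snap('scene','s5.png')['pixels']
f=lambda x:cv2.resize(x,(500,500),interpolation=cv2.INTER_CUBIC)[:,:,::-1]
cv2.imwrite('pics/c5.png',f(a[150:290,280:420]))
E
```

```text
clock: 5.87
tcp_pos: [0.5315, 0.156, 0.0764]
orientation: [-0.001, -0.442, 0.897, 0.0]
wrist_force: [-0.6, -0.1, 0.2]
finger_gap: 0.0853
clock: 6.28
tcp_pos: [0.5324, 0.1562, 0.0779]
orientation: [0.0, -0.442, 0.897, -0.0]
wrist_force: [-0.5, 0.7, 0.4]
finger_gap: 0.0303
t 6.28 p [0.5324 0.1562 0.0779] yaw_y 142.43 tilt 0.05 gap 0.0303074762485995 F [-0.5  0.7  0.4] T [ 0.01 -0.04  0.01] j [ 0.14  0.38 -0.28  0.91  0.   -0.77]
delta tool units [-0.0004 -0.0002  0.0037]
turn units 0.046
```

View pics/c5.png

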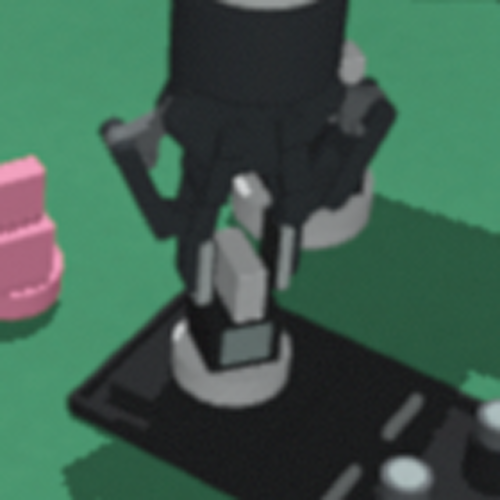

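The fingers straddle the bar evenly, so I close and lift.

```bash
python3 -m creep '{"hand":[0,0,0,0,0],"delta_pos":[[0,0,0.002],[0,0,0],[0,0,0],[0,0,0],[0,0,0]],"turn":[0,0,0,0,0]}' 60
python3 -m creep '{"hand":[0,0,0,0,0],"delta_pos":[[0,0,0],[0,0,0],[0,0,0],[0,0,0],[0,0,0]],"turn":[0,0,0,0,0]}' 
python3 g.py .5327 .1563 .075 142.2
python3 -m creep '{"hand":[0,0,0,0,0],"delta_pos":[[0,0,-0.01],[0,0,-0.01],[0,0,-0.01],[0,0,-0.02],[0,0,-0.03]],"turn":[0,0,0,0,0]}' 
python3 -m creep '{"hand":[0,0,0,0,0],"delta_pos":[[0,0,-0.02],[0,0,0],[0,0,0],[0,0,0],[0,0,0]],"turn":[0,0,0,0,0]}' 
python3 g.py .4943 -.2335 .155 120.7
python3 - <<'E'
from h import *
a=snap('scene','s6.png')['pixels']
f=lambda x:cv2.resize(x,(500,500),interpolation=cv2.INTER_CUBIC)[:,:,::-1]
cv2.imwrite('pics/c6.png',f(a[90:290,250:450]))
E
```

```text
clock: 6.75
tcp_pos: [0.5322, 0.1562, 0.076]
orientation: [0.0, -0.442, 0.897, 0.0]
wrist_force: [0.7, 0.7, 0.8]
finger_gap: 0.0131
clock: 7.17
tcp_pos: [0.5322, 0.1562, 0.076]
orientation: [0.0, -0.442, 0.897, 0.0]
wrist_force: [-0.3, 1.0, 1.0]
finger_gap: 0.0129
t 7.17 p [0.5322 0.1562 0.076 ] yaw_y 142.43 tilt 0.03 gap 0.012904542358314706 F [-0.3  1.   1. ] T [ 0.17 -0.12  0.01] j [ 0.14  0.38 -0.29  0.91  0.   -0.77]
delta tool units [-0.0005 -0.0004  0.0013]
turn units 0.047
clock: 7.58
tcp_pos: [0.5304, 0.1558, 0.1392]
orientation: [-0.002, -0.442, 0.897, 0.001]
wrist_force: [0.4, -0.2, -1.2]
finger_gap: 0.0132
clock: 8.0
tcp_pos: [0.531, 0.1559, 0.1545]
orientation: [-0.001, -0.442, 0.897, 0.0]
wrist_force: [-0.6, 0.5, -1.4]
finger_gap: 0.013
t 8.0 p [0.531  0.1559 0.1545] yaw_y 142.43 tilt 0.14 gap 0.0130488421497805 F [-0.6  0.5 -1.4] T [-0.03  0.05 -0.01] j [ 0.14  0.31 -0.17  1.09  0.   -0.77]
delta tool units [ 4.138e-01 -2.604e-01 -3.000e-04]
turn units 4.346
```

View pics/c6.png

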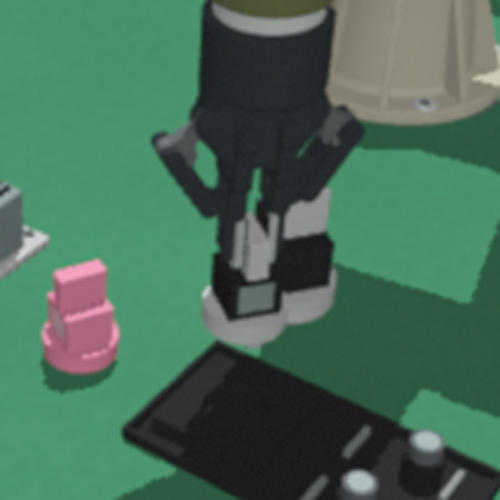

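```bash
python3 -m creep '{"hand":[0,0,0,0,0],"delta_pos":[[0,0,-0.025],[0,0,-0.025],[0,0,-0.025],[0.016,-0.01,0],[0.032,-0.02,0]],"turn":[0,0,0,0,0]}' 
python3 -m creep '{"hand":[0,0,0,0,0],"delta_pos":[[0.032,-0.02,0],[0.032,-0.02,0],[0.032,-0.02,0],[0.032,-0.02,0],[0.032,-0.02,0]],"turn":[0,0,0,0,0]}' 
python3 -m creep '{"hand":[0,0,0,0,0],"delta_pos":[[0.032,-0.02,0],[0.032,-0.02,0],[0.032,-0.02,0],[0.032,-0.02,0],[0.032,-0.02,0]],"turn":[0,0,0,0,0]}' 
python3 -m creep '{"hand":[0,0,0,0,0],"delta_pos":[[0.03,-0.02,0],[0.016,-0.01,0],[0,0,0],[0,0,0],[0,0,0]],"turn":[0,0,1,1,1]}' 
python3 -m creep '{"hand":[0,0,0,0,0],"delta_pos":[[0,0,0],[0,0,0],[0,0,0],[0,0,0],[0,0,0]],"turn":[1,0.4,0,0,0]}' 
python3 g.py .4943 -.2335 .130 120.7
python3 - <<'E'
from h import *
a=snap('scene','s7.png')['pixels'];b=snap('top','t7.png')['pixels']
E
```

```text
clock: 8.47
tcp_pos: [0.5284, 0.1127, 0.2163]
orientation: [0.001, -0.444, 0.896, 0.0]
wrist_force: [1.1, 0.4, -1.0]
finger_gap: 0.0127
clock: 8.88
tcp_pos: [0.5121, -0.0404, 0.2149]
orientation: [-0.001, -0.442, 0.897, 0.001]
wrist_force: [0.6, 0.7, -1.6]
finger_gap: 0.0131
clock: 9.3
tcp_pos: [0.4975, -0.1906, 0.2148]
orientation: [-0.001, -0.442, 0.897, 0.001]
wrist_force: [0.0, 0.2, -0.6]
finger_gap: 0.0126
clock: 9.72
tcp_pos: [0.4944, -0.2332, 0.2148]
orientation: [-0.001, -0.318, 0.948, 0.001]
wrist_force: [-0.1, -0.3, -2.2]
finger_gap: 0.0131
clock: 10.13
tcp_pos: [0.4948, -0.2329, 0.2154]
orientation: [-0.0, -0.263, 0.965, 0.0]
wrist_force: [0.9, 0.7, -1.9]
finger_gap: 0.0131
t 10.13 p [ 0.4948 -0.2329  0.2154] yaw_y 120.51 tilt 0.05 gap 0.013144826076586315 F [ 0.9  0.7 -1.9] T [ 0.01 -0.05 -0.03] j [-0.59  0.27 -0.08  1.22  0.   -1.12]
delta tool units [ 0.0009 -0.0004  0.1068]
turn units -0.038
```

View pics/s7.png

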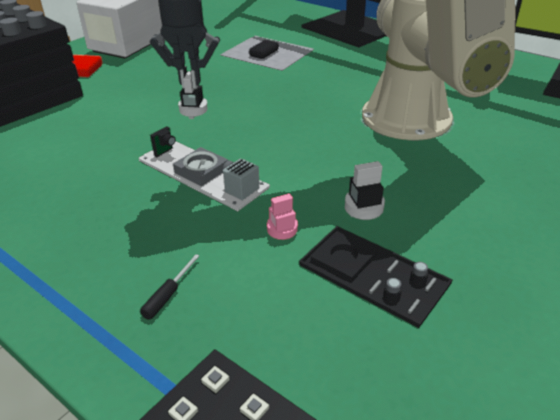

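View pics/t7.png

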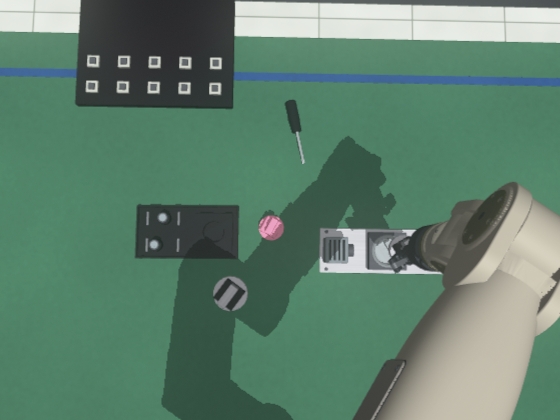

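```bash
python3 -m creep '{"hand":[0,0,0,0,0],"delta_pos":[[0.0005,0,0.02],[0,0,0.03],[0,0,0.03],[0,0,0.03],[0,0,0.018]],"turn":[0,0,0,0,0]}' 
python3 -m creep '{"hand":[0,0,0,0,0],"delta_pos":[[0,0,0],[0,0,0],[0,0,0],[0,0,0],[0,0,0]],"turn":[0,0,0,0,0]}' 
python3 g.py .4943 -.2335 .089 120.7
python3 - <<'E'
from h import *
a=snap('scene','s8.png')['pixels']
c=env.read_camera('top')
for n,t in(('scene','cell_grip'),('scene','cell_center')):
    cc=env.read_camera(n)
    for d in env.pinpoint(n,t):
        if d['location'][1]<240: print(t,d, ray_z(cc,*d['location'],.109 if 'grip' in t else .082))
f=lambda x:cv2.resize(x,(600,600),interpolation=cv2.INTER_CUBIC)[:,:,::-1]
cv2.imwrite('pics/c8.png',f(a[70:220,120:270]))
E
```

```text
clock: 10.65
tcp_pos: [0.4935, -0.2326, 0.111]
orientation: [-0.001, -0.263, 0.965, 0.001]
wrist_force: [-0.0, 0.7, -1.3]
finger_gap: 0.0131
clock: 11.07
tcp_pos: [0.4955, -0.234, 0.1149]
orientation: [0.001, -0.263, 0.965, -0.001]
wrist_force: [-1.1, 0.8, -1.4]
finger_gap: 0.0125
t 11.07 p [ 0.4955 -0.234   0.1149] yaw_y 120.44 tilt 0.15 gap 0.012476135196120985 F [-1.1  0.8 -1.4] T [-0.05  0.05 -0.  ] j [-0.59  0.33 -0.25  0.99  0.   -1.12]
delta tool units [0.001  0.0014 0.0324]
turn units -0.052
cell_grip {'location': [129.3, 193.7], 'score': 0.6} [ 0.49511403 -0.23645326  0.109     ]
cell_center {'location': [137.2, 197.7], 'score': 0.89} [ 0.48175419 -0.24232638  0.082     ]
```

View pics/c8.png

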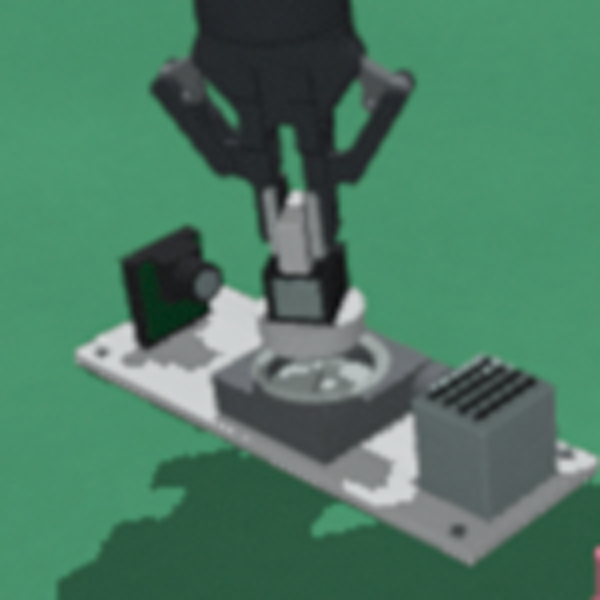

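```bash
python3 -m creep '{"hand":[0,0,0,0,0],"delta_pos":[[0.001,0.001,0.004],[0,0,0.004],[0,0,0.004],[0,0,0.002],[0,0,0]],"turn":[0,0,0,0,0]}' 
python3 g.py .4943 -.2335 .089 120.7
python3 -m creep '{"hand":[0,0,0,0,0],"delta_pos":[[0,0,0.001],[0,0,0.001],[0,0,0.001],[0,0,0.001],[0,0,0]],"turn":[0,0,0,0,0]}' 
python3 g.py .4943 -.2335 .089 120.7
python3 -m creep '{"hand":[0,0,0,0,0],"delta_pos":[[0,0,0.001],[0,0,0.001],[0,0,0.001],[0,0,0],[0,0,0]],"turn":[0,0,0,0,0]}' 
python3 g.py .4943 -.2335 .089 120.7
```

```text
clock: 11.78
tcp_pos: [0.4931, -0.2329, 0.1015]
orientation: [-0.0, -0.262, 0.965, 0.001]
wrist_force: [0.6, -0.1, -1.7]
finger_gap: 0.013
t 11.78 p [ 0.4931 -0.2329  0.1015] yaw_y 120.43 tilt 0.07 gap 0.013022990892184583 F [ 0.6 -0.1 -1.7] T [ 0.01  0.01 -0.01] j [-0.59  0.34 -0.27  0.96  0.   -1.12]
delta tool units [-0.0009 -0.0015  0.0156]
turn units -0.054
clock: 12.2
tcp_pos: [0.4935, -0.2331, 0.0989]
orientation: [-0.0, -0.262, 0.965, 0.0]
wrist_force: [1.0, 1.3, -1.7]
finger_gap: 0.0129
t 12.2 p [ 0.4935 -0.2331  0.0989] yaw_y 120.43 tilt 0.01 gap 0.01288788996596794 F [ 1.   1.3 -1.7] T [0.01 0.   0.  ] j [-0.59  0.34 -0.28  0.95  0.   -1.12]
delta tool units [-0.0007 -0.0009  0.0124]
turn units -0.054
clock: 12.62
tcp_pos: [0.4935, -0.2331, 0.0966]
orientation: [-0.0, -0.262, 0.965, 0.0]
wrist_force: [0.0, 0.9, -0.8]
finger_gap: 0.0127
t 12.62 p [ 0.4935 -0.2331  0.0966] yaw_y 120.43 tilt 0.01 gap 0.012738670028059803 F [ 0.   0.9 -0.8] T [ 0.05  0.   -0.02] j [-0.59  0.35 -0.28  0.95  0.   -1.12]
delta tool units [-0.0007 -0.0009  0.0095]
turn units -0.054
```

```bash
python3 -m creep '{"hand":[0,0,0,0,0],"delta_pos":[[-0.0006,-0.0008,0.001],[0,0,0.001],[0,0,0.001],[0,0,0],[0,0,0]],"turn":[0,0,0,0,0]}' 
python3 g.py .4943 -.2335 .089 120.7
python3 -m creep '{"hand":[0,0,0,0,0],"delta_pos":[[0,0,0.001],[0,0,0.001],[0,0,0.001],[0,0,0],[0,0,0]],"turn":[0,0,0,0,0]}' 
python3 g.py .4943 -.2335 .089 120.7
```

```text
clock: 13.03
tcp_pos: [0.4942, -0.2334, 0.0942]
orientation: [-0.0, -0.262, 0.965, 0.0]
wrist_force: [-0.5, 0.9, -1.3]
finger_gap: 0.0126
t 13.03 p [ 0.4942 -0.2334  0.0942] yaw_y 120.43 tilt 0.02 gap 0.012597220507349304 F [-0.5  0.9 -1.3] T [-0.   -0.    0.02] j [-0.59  0.35 -0.28  0.94  0.   -1.12]
delta tool units [-0.0001 -0.0002  0.0065]
turn units -0.053
clock: 13.45
tcp_pos: [0.4942, -0.2334, 0.0918]
orientation: [-0.0, -0.262, 0.965, 0.0]
wrist_force: [0.2, 0.0, -2.1]
finger_gap: 0.013
t 13.45 p [ 0.4942 -0.2334  0.0918] yaw_y 120.43 tilt 0.01 gap 0.013040132462985077 F [ 0.2  0.  -2.1] T [0.05 0.01 0.01] j [-0.59  0.35 -0.29  0.93  0.   -1.12]
delta tool units [-0.0001 -0.0002  0.0035]
turn units -0.054
```

```bash
python3 -m creep '{"hand":[0,0,0,0,0],"delta_pos":[[0,0,0.001],[0,0,0.001],[0,0,0],[0,0,0],[0,0,0]],"turn":[0,0,0,0,0]}' 
python3 g.py .4943 -.2335 .089 120.7
python3 -m creep '{"hand":[0,0,0,0,0],"delta_pos":[[0,0,0.001],[0,0,0.001],[0,0,0],[0,0,0],[0,0,0]],"turn":[0,0,0,0,0]}' 
python3 g.py .4943 -.2335 .089 120.7
```

```text
clock: 13.87
tcp_pos: [0.4941, -0.2334, 0.0901]
orientation: [-0.0, -0.262, 0.965, 0.0]
wrist_force: [-1.3, -1.1, -2.4]
finger_gap: 0.0129
t 13.87 p [ 0.4941 -0.2334  0.0901] yaw_y 120.43 tilt 0.02 gap 0.012896794040697351 F [-1.3 -1.1 -2.4] T [-0.    0.21 -0.01] j [-0.59  0.35 -0.29  0.93 -0.   -1.12]
delta tool units [-0.0002 -0.0002  0.0014]
turn units -0.054
clock: 14.28
tcp_pos: [0.4941, -0.2334, 0.0886]
orientation: [-0.0, -0.262, 0.965, 0.0]
wrist_force: [-0.7, 0.2, -2.3]
finger_gap: 0.0125
t 14.28 p [ 0.4941 -0.2334  0.0886] yaw_y 120.43 tilt 0.02 gap 0.012542654662280196 F [-0.7  0.2 -2.3] T [-0.07  0.32  0.01] j [-0.59  0.35 -0.29  0.93 -0.   -1.12]
delta tool units [-0.0002 -0.0002 -0.0006]
turn units -0.054
```

```bash
python3 -m creep '{"hand":[0,0,0,0,0],"delta_pos":[[0,0,0.001],[0,0,0.001],[0,0,0],[0,0,0],[0,0,0]],"turn":[0,0,0,0,0]}' 
python3 g.py .4943 -.2335 .089 120.7
python3 -m creep '{"hand":[0,0,0,0,0],"delta_pos":[[0,0,0.001],[0,0,0],[0,0,0],[0,0,0],[0,0,0]],"turn":[0,0,0,0,0]}' 
python3 g.py .4943 -.2335 .089 120.7
```

```text
clock: 14.7
tcp_pos: [0.4941, -0.2335, 0.087]
orientation: [-0.0, -0.262, 0.965, 0.0]
wrist_force: [-1.7, 0.2, -2.0]
finger_gap: 0.0132
t 14.7 p [ 0.4941 -0.2335  0.087 ] yaw_y 120.43 tilt 0.02 gap 0.013206136791428668 F [-1.7  0.2 -2. ] T [-0.1   0.43  0.01] j [-0.59  0.36 -0.29  0.92 -0.   -1.12]
delta tool units [-0.0002 -0.0002 -0.0026]
turn units -0.054
clock: 15.12
tcp_pos: [0.4942, -0.2334, 0.0862]
orientation: [-0.0, -0.262, 0.965, 0.0]
wrist_force: [-2.7, -1.0, -1.5]
finger_gap: 0.0129
t 15.12 p [ 0.4942 -0.2334  0.0862] yaw_y 120.43 tilt 0.01 gap 0.012896340549672808 F [-2.7 -1.  -1.5] T [-0.08  0.55 -0.01] j [-0.59  0.36 -0.29  0.92  0.   -1.12]
delta tool units [-0.0001 -0.0002 -0.0035]
turn units -0.054
```

A sideways force of about 3 N towards -x means the cell sits slightly to +x of the socket axis, so I shift it 0.8 mm towards -x.

```bash
python3 -m creep '{"hand":[0,0,0,0,0],"delta_pos":[[0.0009,0.0005,0],[0,0,0],[0,0,0],[0,0,0],[0,0,0]],"turn":[0,0,0,0,0]}' 
python3 g.py .4943 -.2335 .081 120.7
python3 -m creep '{"hand":[0,0,0,0,0],"delta_pos":[[0,0,0.001],[0,0,0.001],[0,0,0],[0,0,0],[0,0,0]],"turn":[0,0,0,0,0]}' 
python3 g.py .4943 -.2335 .081 120.7
```

```text
clock: 15.53
tcp_pos: [0.4938, -0.2335, 0.0864]
orientation: [0.0, -0.263, 0.965, -0.0]
wrist_force: [-0.4, -0.4, -1.3]
finger_gap: 0.013
t 15.53 p [ 0.4938 -0.2335  0.0864] yaw_y 120.44 tilt 0.04 gap 0.012970639845619894 F [-0.4 -0.4 -1.3] T [-0.01  0.07  0.01] j [-0.59  0.35 -0.29  0.92  0.   -1.12]
delta tool units [-0.0006 -0.0003  0.0068]
turn units -0.053
clock: 15.95
tcp_pos: [0.4935, -0.2335, 0.0847]
orientation: [0.0, -0.262, 0.965, 0.0]
wrist_force: [-0.1, -0.1, -0.7]
finger_gap: 0.0127
t 15.95 p [ 0.4935 -0.2335  0.0847] yaw_y 120.43 tilt 0.01 gap 0.012700527790607027 F [-0.1 -0.1 -0.7] T [ 0.01 -0.05 -0.01] j [-0.59  0.36 -0.3   0.92  0.   -1.12]
delta tool units [-0.0009 -0.0005  0.0046]
turn units -0.054
```

```bash
python3 -m creep '{"hand":[0,0,0,0,0],"delta_pos":[[0,0,0.001],[0,0,0.001],[0,0,0],[0,0,0],[0,0,0]],"turn":[0,0,0,0,0]}' 
python3 g.py .4943 -.2335 .081 120.7
python3 -m creep '{"hand":[0,0,0,0,0],"delta_pos":[[0,0,0.001],[0,0,0],[0,0,0],[0,0,0],[0,0,0]],"turn":[0,0,0,0,0]}' 
python3 g.py .4943 -.2335 .081 120.7
python3 -m creep '{"hand":[0,0,0,0,0],"delta_pos":[[0,0,0.001],[0,0,0],[0,0,0],[0,0,0],[0,0,0]],"turn":[0,0,0,0,0]}' 
python3 g.py .4943 -.2335 .081 120.7
```

```text
clock: 16.37
tcp_pos: [0.4934, -0.2335, 0.0831]
orientation: [0.0, -0.262, 0.965, 0.0]
wrist_force: [1.6, -0.5, -1.9]
finger_gap: 0.013
t 16.37 p [ 0.4934 -0.2335  0.0831] yaw_y 120.43 tilt 0.01 gap 0.01297296940958499 F [ 1.6 -0.5 -1.9] T [-0.03  0.02  0.03] j [-0.59  0.36 -0.3   0.91  0.   -1.12]
delta tool units [-0.0009 -0.0006  0.0026]
turn units -0.054
clock: 16.78
tcp_pos: [0.4934, -0.2335, 0.0823]
orientation: [0.0, -0.262, 0.965, 0.0]
wrist_force: [-0.3, 0.1, -2.3]
finger_gap: 0.0126
t 16.78 p [ 0.4934 -0.2335  0.0823] yaw_y 120.43 tilt 0.01 gap 0.012637122667077064 F [-0.3  0.1 -2.3] T [-0.02  0.05  0.01] j [-0.59  0.36 -0.3   0.91  0.   -1.12]
delta tool units [-0.0009 -0.0006  0.0016]
turn units -0.053
clock: 17.2
tcp_pos: [0.4934, -0.2335, 0.0815]
orientation: [0.0, -0.262, 0.965, 0.0]
wrist_force: [-0.6, 0.6, -1.6]
finger_gap: 0.0128
t 17.2 p [ 0.4934 -0.2335  0.0815] yaw_y 120.43 tilt 0.01 gap 0.012812069085344623 F [-0.6  0.6 -1.6] T [0.06 0.01 0.01] j [-0.59  0.36 -0.3   0.91  0.   -1.12]
delta tool units [-0.0009 -0.0006  0.0006]
turn units -0.054
```

```bash
python3 -m creep '{"hand":[0,0,0,0,0],"delta_pos":[[0,0,0.001],[0,0,0],[0,0,0],[0,0,0],[0,0,0]],"turn":[0,0,0,0,0]}' 
python3 g.py .4943 -.2335 .081 120.7
python3 -m creep '{"hand":[0,0,0,0,0],"delta_pos":[[0,0,0.0007],[0,0,0],[0,0,0],[0,0,0],[0,0,0]],"turn":[0,0,0,0,0]}' 
python3 g.py .4943 -.2335 .081 120.7
python3 - <<'E'
from h import *
a=snap('scene','s9.png')['pixels']
f=lambda x:cv2.resize(x,(600,600),interpolation=cv2.INTER_CUBIC)[:,:,::-1]
cv2.imwrite('pics/c9.png',f(a[70:220,120:270]))
E
```

```text
clock: 17.62
tcp_pos: [0.4935, -0.2335, 0.0809]
orientation: [0.0, -0.262, 0.965, -0.0]
wrist_force: [0.2, 1.4, 1.6]
finger_gap: 0.013
t 17.62 p [ 0.4935 -0.2335  0.0809] yaw_y 120.44 tilt 0.02 gap 0.013019633041333727 F [0.2 1.4 1.6] T [0.06 0.05 0.02] j [-0.59  0.36 -0.3   0.91  0.   -1.12]
delta tool units [-0.0008 -0.0005 -0.0001]
turn units -0.053
clock: 18.03
tcp_pos: [0.4936, -0.2336, 0.0804]
orientation: [0.0, -0.262, 0.965, -0.0]
wrist_force: [-0.7, 0.2, 4.4]
finger_gap: 0.0128
t 18.03 p [ 0.4936 -0.2336  0.0804] yaw_y 120.43 tilt 0.03 gap 0.01284293358479779 F [-0.7  0.2  4.4] T [ 0.17  0.22 -0.01] j [-0.59  0.36 -0.3   0.91  0.   -1.12]
delta tool units [-0.0008 -0.0004 -0.0008]
turn units -0.053
```

View pics/c9.png

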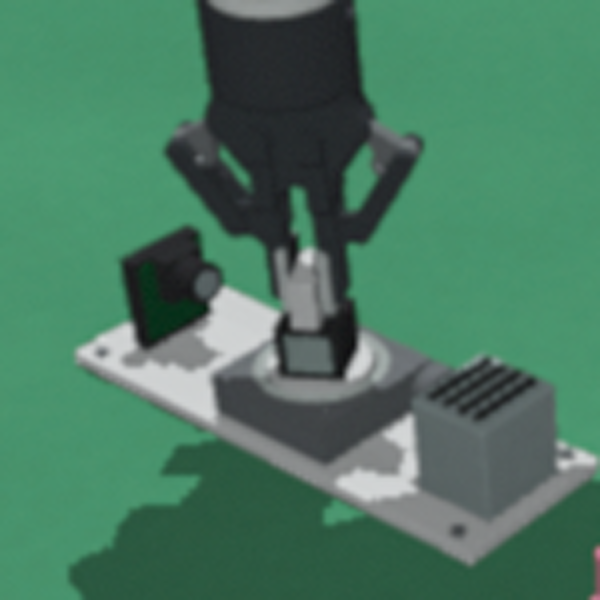

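Contact came at TCP z 0.081, exactly the computed seated height (the floor would have been 0.089), so the key is in the slot. I turn anticlockwise gently and watch the forces.

```bash
python3 -m creep '{"hand":[0,0,0,0,0],"delta_pos":[[0,0,0],[0,0,0],[0,0,0],[0,0,0],[0,0,0]],"turn":[-0.5,-0.5,-0.5,-0.5,0]}' 80
python3 g.py .4935 -.2335 .0805 179.7
python3 -m creep '{"hand":[0,0,0,0,0],"delta_pos":[[0,0,0],[0,0,0],[0,0,0],[0,0,0],[0,0,0]],"turn":[-0.5,-0.5,-0.5,-0.5,0]}' 
python3 g.py .4935 -.2335 .0805 179.7
```

```text
clock: 18.5
tcp_pos: [0.4935, -0.2334, 0.0803]
orientation: [0.0, -0.346, 0.938, 0.0]
wrist_force: [0.1, 1.0, 5.8]
finger_gap: 0.0129
t 18.5 p [ 0.4935 -0.2334  0.0803] yaw_y 130.53 tilt 0.01 gap 0.012856419452694931 F [0.1 1.  5.8] T [0.24 0.28 0.03] j [-0.59  0.36 -0.3   0.91  0.   -1.3 ]
delta tool units [-0.     -0.0001 -0.0003]
turn units -9.834
clock: 18.92
tcp_pos: [0.4935, -0.2334, 0.0803]
orientation: [0.0, -0.427, 0.904, 0.0]
wrist_force: [-0.8, 1.0, 5.4]
finger_gap: 0.0127
t 18.92 p [ 0.4935 -0.2334  0.0803] yaw_y 140.53 tilt 0.02 gap 0.01272759102072763 F [-0.8  1.   5.4] T [0.25 0.28 0.06] j [-0.59  0.36 -0.3   0.91  0.   -1.47]
delta tool units [ 0.     -0.0001 -0.0003]
turn units -7.834
```

```bash
python3 -m creep '{"hand":[0,0,0,0,0],"delta_pos":[[0,0,0],[0,0,0],[0,0,0],[0,0,0],[0,0,0]],"turn":[-0.8,-0.8,-0.8,-0.8,-0.8]}' 
python3 g.py .4935 -.2335 .0805 179.7
python3 -m creep '{"hand":[0,0,0,0,0],"delta_pos":[[0,0,0],[0,0,0],[0,0,0],[0,0,0],[0,0,0]],"turn":[-0.6,-0.5,-0.5,-0.4,-0.4]}' 
python3 g.py .4935 -.2335 .0805 179.7
python3 - <<'E'
from h import *
a=snap('scene','s10.png')['pixels']
f=lambda x:cv2.resize(x,(600,600),interpolation=cv2.INTER_CUBIC)[:,:,::-1]
cv2.imwrite('pics/c10.png',f(a[70:220,120:270]))
E
```

```text
clock: 19.33
tcp_pos: [0.4936, -0.2335, 0.0803]
orientation: [0.0, -0.578, 0.816, -0.0]
wrist_force: [0.1, 1.2, 4.1]
finger_gap: 0.0124
t 19.33 p [ 0.4936 -0.2335  0.0803] yaw_y 160.61 tilt 0.03 gap 0.012380374214098492 F [0.1 1.2 4.1] T [ 0.31  0.12 -0.09] j [-0.59  0.36 -0.3   0.91  0.   -1.82]
delta tool units [ 0.0001  0.0001 -0.0002]
turn units -3.817
clock: 19.75
tcp_pos: [0.4937, -0.2335, 0.0803]
orientation: [0.0, -0.659, 0.752, -0.0]
wrist_force: [-0.2, 1.4, 5.6]
finger_gap: 0.0122
t 19.75 p [ 0.4937 -0.2335  0.0803] yaw_y 172.52 tilt 0.04 gap 0.012225836342508496 F [-0.2  1.4  5.6] T [ 0.27  0.15 -0.1 ] j [-0.59  0.36 -0.3   0.91  0.   -2.03]
delta tool units [ 0.0001  0.0002 -0.0002]
turn units -1.436
```

View pics/c10.png

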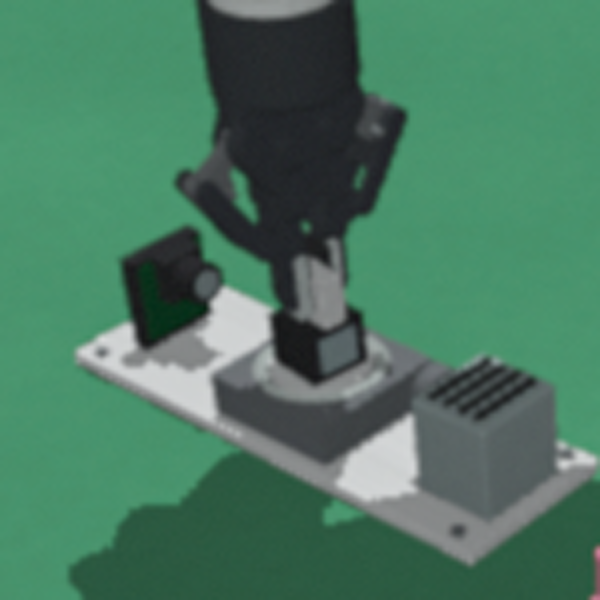

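```bash
python3 -m creep '{"hand":[0,0,0,0,0],"delta_pos":[[0,0,0],[0,0,0],[0,0,0],[0,0,0],[0,0,0]],"turn":[-0.4,-0.4,-0.3,-0.2,0]}' 
python3 g.py .4935 -.2335 .0805 179.7
python3 -m creep '{"hand":[0,0,0,0,0],"delta_pos":[[0,0,0],[0,0,0],[0,0,0],[0,0,0],[0,0,0]],"turn":[-0.1,-0.1,0,0,0]}' 
python3 g.py .4935 -.2335 .0805 179.7
```

```text
clock: 20.22
tcp_pos: [0.4937, -0.2335, 0.0803]
orientation: [0.0, -0.7, 0.714, -0.0]
wrist_force: [-0.2, 2.4, 5.4]
finger_gap: 0.0126
t 20.22 p [ 0.4937 -0.2335  0.0803] yaw_y 178.93 tilt 0.04 gap 0.012576876483543874 F [-0.2  2.4  5.4] T [ 0.39  0.02 -0.01] j [-0.59  0.36 -0.3   0.91  0.   -2.14]
delta tool units [ 0.0001  0.0003 -0.0003]
turn units -0.154
clock: 20.63
tcp_pos: [0.4937, -0.2335, 0.0803]
orientation: [0.0, -0.706, 0.708, -0.0]
wrist_force: [-0.5, 0.6, 5.3]
finger_gap: 0.0124
t 20.63 p [ 0.4937 -0.2335  0.0803] yaw_y 179.89 tilt 0.04 gap 0.012445944025438692 F [-0.5  0.6  5.3] T [ 0.37  0.06 -0.08] j [-0.59  0.36 -0.3   0.91  0.   -2.16]
delta tool units [ 0.0001  0.0003 -0.0003]
turn units 0.038
```

```bash
python3 -m creep '{"hand":[0,0,0,0,0],"delta_pos":[[0,0,0],[0,0,0],[0,0,0],[0,0,0],[0,0,0]],"turn":[-0.1,-0.1,0,0,0]}' 
python3 g.py .4935 -.2335 .0805 179.7
python3 -m creep '{"hand":[0,0,0,0,0],"delta_pos":[[0,0,0],[0,0,0],[0,0,0],[0,0,0],[0,0,0]],"turn":[-0.1,-0.1,0,0,0]}' 
python3 g.py .4935 -.2335 .0805 179.7
python3 - <<'E'
from h import *
t=[]
for _ in range(6):
    env.read_camera('top'); t.append(env.get_state()['ft_torque'][2])
print(np.round(t,3))
E
```

```text
clock: 21.05
tcp_pos: [0.4937, -0.2335, 0.0803]
orientation: [-0.0, 0.713, -0.702, 0.0]
wrist_force: [-0.6, 0.8, 4.7]
finger_gap: 0.0121
t 21.05 p [ 0.4937 -0.2335  0.0803] yaw_y -179.11 tilt 0.04 gap 0.012122255393376113 F [-0.6  0.8  4.7] T [ 0.34  0.07 -0.05] j [-0.59  0.36 -0.3   0.91  0.   -2.18]
delta tool units [ 0.      0.0003 -0.0003]
turn units -71.762
clock: 21.47
tcp_pos: [0.4937, -0.2335, 0.0803]
orientation: [-0.0, 0.719, -0.695, 0.0]
wrist_force: [0.2, 1.0, 4.3]
finger_gap: 0.0124
t 21.47 p [ 0.4937 -0.2335  0.0803] yaw_y -178.12 tilt 0.04 gap 0.012397084596787993 F [0.2 1.  4.3] T [ 0.33 -0.01 -0.09] j [-0.59  0.36 -0.3   0.91  0.   -2.19]
delta tool units [ 0.      0.0002 -0.0003]
turn units -71.563
[-0.032 -0.092 -0.106 -0.114 -0.084 -0.086]
```

```bash
python3 -m creep '{"hand":[0,0,0,0,0],"delta_pos":[[0,0,0],[0,0,0],[0,0,0],[0,0,0],[0,0,0]],"turn":[-0.1,-0.1,0,0,0]}' >/dev/null
cat > tq.py <<'E'
from h import *
t=[]
for _ in range(8):
    env.read_camera('top'); s=env.get_state(); t.append(np.r_[s['wrist_force'],s['ft_torque']])
print(np.mean(t,0).round(3))
E
python3 tq.py; python3 g.py .4935 -.2335 .0805
python3 - <<'E'
from h import *
a=snap('scene','s11.png')['pixels']
f=lambda x:cv2.resize(x,(600,600),interpolation=cv2.INTER_CUBIC)[:,:,::-1]
cv2.imwrite('pics/c11.png',f(a[70:220,120:270]))
E
```

```text
[-0.481  1.477  5.191  0.354  0.035 -0.295]
t 22.58 p [ 0.4937 -0.2335  0.0803] yaw_y -177.14 tilt 0.04 gap 0.012030297799181959 F [0.  1.1 4.8] T [ 0.37  0.08 -0.31] j [-0.59  0.36 -0.3   0.91  0.   -2.21]
delta tool units [ 0.      0.0002 -0.0003]
```

View pics/c11.png

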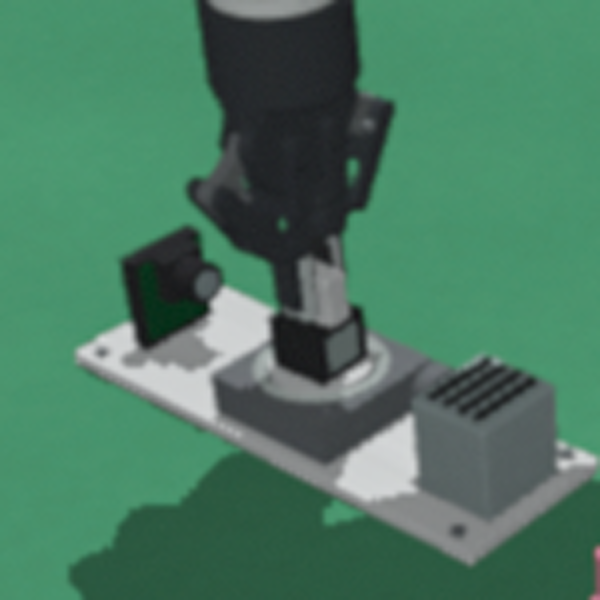

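The torque jumped to 0.30 N m at yaw 182.9°, which is the stop with the key's 3° of play taken up. I back off 2.5° within the play to centre the cell, ease the load and release.

```bash
python3 -m creep '{"hand":[0,0,0,0,0],"delta_pos":[[0,0,0],[0,0,0],[0,0,-0.0006],[0,0,0],[0,0,0]],"turn":[0.25,0.25,0,0,0]}' 
python3 tq.py; python3 g.py .4935 -.2335 .0805
python3 -m creep '{"hand":[14,16,20,25,30],"delta_pos":[[0,0,0],[0,0,0],[0,0,0],[0,0,0],[0,0,0]],"turn":[0,0,0,0,0]}' 
python3 -m creep '{"hand":[35,40,45,45,45],"delta_pos":[[0,0,0],[0,0,0],[0,0,0],[0,0,0],[0,0,0]],"turn":[0,0,0,0,0]}' 
python3 g.py .4935 -.2335 .0805
python3 - <<'E'
from h import *
a=snap('scene','s12.png')['pixels']
f=lambda x:cv2.resize(x,(600,600),interpolation=cv2.INTER_CUBIC)[:,:,::-1]
cv2.imwrite('pics/c12.png',f(a[70:220,120:270]))
E
```

```text
clock: 23.05
tcp_pos: [0.4937, -0.2336, 0.0806]
orientation: [-0.0, 0.71, -0.704, 0.0]
wrist_force: [0.7, 1.3, 3.8]
finger_gap: 0.0124
[ 8.030e-01  1.260e-01  3.463e+00  1.590e-01 -2.430e-01 -3.000e-03]
t 23.45 p [ 0.4936 -0.2336  0.0807] yaw_y -179.57 tilt 0.03 gap 0.012419394638148291 F [0.9 0.2 2.8] T [ 0.13 -0.3  -0.02] j [-0.59  0.36 -0.3   0.91  0.   -2.17]
delta tool units [-0.0001  0.0002  0.0002]
clock: 23.87
tcp_pos: [0.493, -0.2333, 0.0802]
orientation: [0.0, 0.71, -0.704, -0.001]
wrist_force: [0.2, -0.4, -0.5]
finger_gap: 0.0298
clock: 24.28
tcp_pos: [0.4934, -0.2335, 0.0806]
orientation: [-0.0, 0.71, -0.704, 0.0]
wrist_force: [0.4, -0.4, 0.6]
finger_gap: 0.0454
t 24.28 p [ 0.4934 -0.2335  0.0806] yaw_y -179.57 tilt 0.01 gap 0.04543921618134506 F [ 0.4 -0.4  0.6] T [ 0.04 -0.03 -0.02] j [-0.59  0.36 -0.3   0.91  0.   -2.17]
delta tool units [ 0.     -0.0001  0.0001]
```

View pics/c12.png

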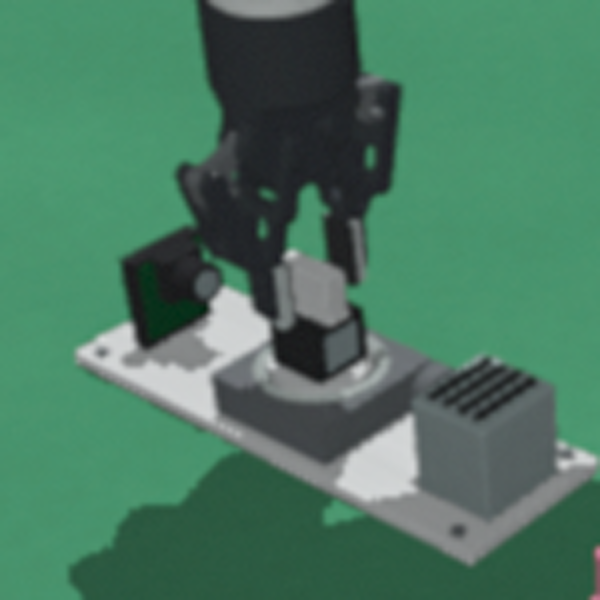

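The fingers are clear of the bar. I lift, then move aside so the top camera can see.

```bash
python3 -m creep '{"hand":[45,45,45,45,45],"delta_pos":[[0,0,-0.01],[0,0,-0.02],[0,0,-0.03],[0,0,-0.04],[0,0,-0.04]],"turn":[0,0,0,0,0]}' 
python3 -m creep '{"hand":[45,45,45,45,45],"delta_pos":[[0,0,-0.03],[-0.04,0,0],[-0.045,0,0],[-0.045,0,0],[-0.045,0,0]],"turn":[0,0,0,0,0]}' 
python3 -m creep '{"hand":[45,45,45,45,45],"delta_pos":[[-0.045,0,0],[-0.045,0,0],[-0.045,0,0],[-0.04,0,0],[-0.03,0,0]],"turn":[0,0,0,0,0]}' 
python3 -m creep '{"hand":[45,45,45,45,45],"delta_pos":[[0,0,0],[0,0,0],[0,0,0],[0,0,0],[0,0,0]],"turn":[0,0,0,0,0]}'
python3 - <<'E'
from h import *
c=snap('top','t13.png'); s=snap('scene','s13.png')
f=lambda x:cv2.resize(x,(400,400),interpolation=cv2.INTER_CUBIC)[:,:,::-1]
cv2.imwrite('pics/c13.png',np.hstack([f(c['pixels'][225:275,362:412]),f(s['pixels'][90:220,130:260])]))
D=np.median([env.read_camera('top')['depth'] for _ in range(3)],0)
c['depth']=D
P=[];px=[];Q=[]
for r in range(225,275):
  for k in range(355,415):
    if D[r,k]>0:
      w=world(c,r,k)
      if w[2]>.079 and w[2]<.11: P.append(w);px.append(ray_z(c,r,k,.094)[:2])
      elif w[2]>.055 and w[2]<.075: Q.append(w)
P=np.array(P);px=np.array(px,np.float32)*1000
print('bar',len(P),np.median(P[:,2]),P.mean(0),px.mean(0),cv2.minAreaRect(px))
Q=np.array(Q); print('housing z',np.median(Q[:,2]),len(Q))
E
```

```text
clock: 24.75
tcp_pos: [0.4928, -0.2331, 0.1938]
orientation: [0.0, 0.71, -0.704, -0.001]
wrist_force: [1.0, -0.8, -0.5]
finger_gap: 0.045
clock: 25.17
tcp_pos: [0.4922, -0.0924, 0.2175]
orientation: [-0.0, 0.709, -0.705, 0.001]
wrist_force: [0.7, 0.3, 0.2]
finger_gap: 0.0451
clock: 25.58
tcp_pos: [0.4907, 0.073, 0.2175]
orientation: [-0.001, 0.71, -0.704, 0.0]
wrist_force: [0.6, -0.2, -0.4]
finger_gap: 0.0449
clock: 26.0
tcp_pos: [0.4913, 0.0694, 0.2167]
orientation: [-0.0, 0.709, -0.705, 0.0]
wrist_force: [0.1, 0.6, 0.6]
finger_gap: 0.0452
bar 113 0.09140707205432541 [ 0.49406589 -0.23107456  0.09104676] [ 494.02313 -230.3741 ] ((494.01593017578125, -230.220703125), (10.467401504516602, 38.28400421142578), 0.588206946849823)
housing z 0.06400723934694619 203
```

View pics/c13.png

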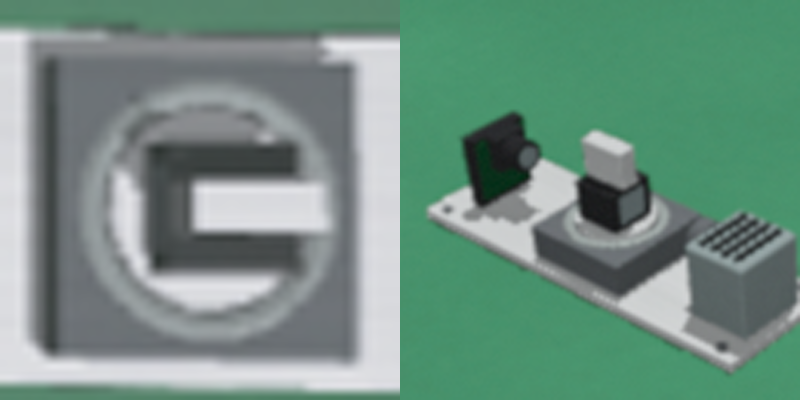

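View pics/t13.png

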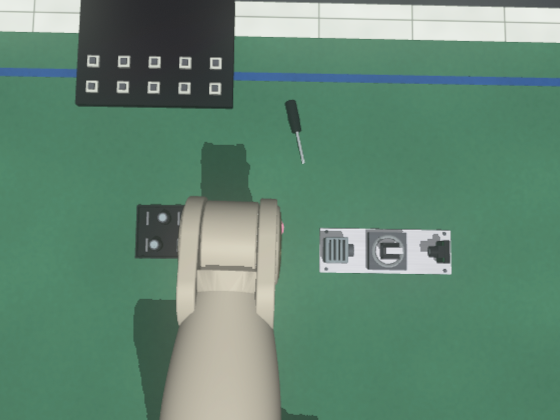

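Run:
```python
from h import *
cs=[env.read_camera('top') for _ in range(6)]
c=cs[0]; c['depth']=np.mean([x['depth'] for x in cs],0)
def fit(lo,hi):
    P=np.array([w for r in range(228,272) for k in range(365,410) for w in [world(c,r,k)] if lo<w[2]<hi])
    A=np.c_[P[:,:2]-P[:,:2].mean(0),np.ones(len(P))]
    s=np.linalg.lstsq(A,P[:,2],rcond=None)[0]
    print(len(P),P.mean(0).round(4),'slopes deg',np.degrees(s[:2]).round(2),cv2.minAreaRect((P[:,:2]*1000).astype(np.float32)))
fit(.086,.098); fit(.059,.070); fit(.026,.038)
s=env.get_state(); print(s['clock'],np.round(s['wrist_force'],1),np.abs(s['qvel']).max(),s['tcp_pos'])
for t in('barrel0_center','driver'):
  for d in env.pinpoint('top',t): print(t,d)
```

```text
103 [ 0.4941 -0.2318  0.0916] slopes deg [ 1.6  -1.42] ((494.0726318359375, -232.1480712890625), (10.52912425994873, 35.798160552978516), 0.5838443636894226)
189 [ 0.4923 -0.2314  0.0638] slopes deg [ 0.03 -0.71] ((493.37762451171875, -232.36322021484375), (34.488590240478516, 36.40209197998047), 0.5798055529594421)
1041 [ 0.4938 -0.2298  0.031 ] slopes deg [0.11 0.14] ((494.0948181152344, -232.6788330078125), (84.75074768066406, 83.91266632080078), 89.31362915039062)
26.55 [-0.6  0.9  0.7] 0.002840292384723322 [0.49114696 0.07048101 0.21661574]
barrel0_center {'location': [244.4, 154.4], 'score': 0.63}
driver {'location': [130.1, 297.1], 'score': 0.78}
```

The bar, housing and block centres agree to within 1 mm, the cell is upright, its yaw is within about 1° and its height matches the fully seated position. I hand it in.

```bash
python3 -c "
from workcell import env
print(env.hand_in())"
```

```text
the job is handed in; nothing more can be done
None
```

The optical cell is seated in the fixture's socket with its windows along the light path. It has been released and the job is handed in at about 26.6 s on the robot's clock. `hand_in` gives no verdict, so the checks below are my own.

**What I did:** I gripped the cell by its bar, lifted it over the pink look-alike and pre-turned it to the slot angle I measured, about 60° clockwise of the light path. It slid straight into the slot. I then turned it anticlockwise about 62° to the stop, where the torque rose from about 0.1 to 0.3 N m. I backed off 2.5° within the key's play, released it and moved the arm clear.

**Last checks:**
- **Seating:** contact came at the height computed for full seating, 8 mm below the socket floor height. Afterwards the top of the bar read 91.5 mm against an expected 94 mm. The depth camera read about 2.5 mm low in the tray as well, so this agrees with the key being fully down.
- **Centring and angle:** the cell's centre was within about 1 mm of the fixture block's centre, and its yaw was within about 1° of the light path.
- **Tilt:** the housing's top read 0.7° or less. The small bar top gave a noisy 1.4–1.6°, which I put down to depth noise.
- **Force:** the readings I took showed no more than about 6 N of wrist force while the cell was in the fixture.
- **Bystanders:** the screwdriver and a lens barrel were detected within a few pixels of where they started. I only looked for one barrel by detector, but both show in place in the final top picture.

**Disagreement:** a first single-pass measurement put the bar about 3 mm off along y. An average over six pictures brought that below 1 mm.

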